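# Press a jar lid: load, unlock and hold the lever press

### The arm

A 6-joint arm with a two-finger parallel gripper is mounted at the origin on a cart in front of the work surface, level with it; the furniture and walls round the work are solid. World frame = base frame: x ahead of the robot, y to its left, z up, the work surface at z = 0. Lengths are in m, angles in degrees, forces in N, time in s.
With the tool pointing down it reaches from about 0.4 to 0.825 m from the base axis. Payload 7 kg.
Tool frame: the origin (TCP) lies between the finger pads; the fingertips stand 19 mm ahead of it and the grasp point (between the pads) is the TCP; x points along the fingers, y is the direction in which the jaws open and shut, and the axes are right-handed (so a half turn about x gives the same grasp; the last joint's range is limited). The gripper opens to 88 mm and grips with 3 to 60 N. Pads are 19 mm wide; open, the fingers measure 130 mm over their backs; the gripper's body (78 mm by 193 mm) begins 47 mm behind the grasp point.
Start: joints at [83.6, 20.546, 0.682, 0, -70.136, -16.507], TCP at [0.263, 0.622, 0.246] pointing down, gripper open.
Joint ranges: [-176.03, 176.03], [-82.01, 121.73], [-58.28, 71.71], [-173.87, 95.51], [-174.79, -0.11], [-173.66, 173.66]. Speed limits (degrees/s): [136.94, 136.94, 172.46, 180, 180, 180].

### API

Orientations are given as [roll, pitch, yaw] about the fixed x, y, z axes, in that order (R = Rz(yaw) Ry(pitch) Rx(roll)).
In Python, from plant import r gives the robot as it stands.
- The arm moves only by the tool send_rows, never from a script. Its argument "plan" is a list of rows, each a list of 2 entries, a list of its own where there are three numbers: the shift along the tool's x, y, z scaled (see below), then the turn, a rotation vector about the tool's x, y, z scaled (see below). A call has exactly 5 rows; each row is the pose to reach, as a shift and turn from the pose measured when the call began, along the tool's axes at that moment; what a row does not reach only later rows make up. The controller multiplies each number of a shift by 0.15 m and each number of a turn by pi/4 rad. A row lasts 1/10 s, in which the tool goes at most 50 mm and 8.59 degrees, less where a joint would pass 70% of its speed; a pose out of reach is approached as far as the arm can. A call with a number of a shift or a turn outside -1 to 1 is refused whole. A call with a gripper value outside its range is refused whole. "jaw" is the opening, from -1 (shut) to 1 (fully open), so that 0 is half open, set as the call begins (left out, the last holds). The fingers move at their own pace and stop on an object; "force" is the grip in N (left out, the last holds). Time passes only in rows, so rows that repeat a pose let the fingers close, or fill a call up. It gives the time, the measured TCP pose, the force and the opening at its end, in the units of the state.
- r.get_state(): the state, without advancing time (a new reading comes with each control period).
- r.capture(name): name is "scene" or "side" or "wrist"; returns a dict with "color" (400x640x3 uint8, red, green, blue), "range_z" (400x640 float32, m along the optical axis (not along the pixel's ray), 0 where there is no reading), "mtx" (3x3 intrinsics, pixels), "pose" (4x4, takes a point from camera to world coordinates). Camera axes: x right, y down, z forward; pixel columns grow to the right and rows downward; lengths in m; the calibration is good to about 2 mm. The wrist camera is an equidistant fisheye: a pixel r from the principal point sees the ray r / f radians off the axis. A picture is of the moment at which its call begins.
- r.close_job(): hands the job in, once; it reports no verdict.
Trained networks look in a picture, given as the dict that the camera call returned (one of the last four; its "shot" number tells which), for a name from the list of things; names that differ only in an ending like _2 or _b are one class to them, and where a whole thing is asked for, a point or a joint stands for the part that bears it (a point fixed in the world has none). Each returns a list of dicts, best first, with "score" (0 to 1); they miss things now and then, are a little off and sometimes report something else, mostly with a low value. They report only what shows in the picture. A call takes as long as a camera call. They do not tell look-alikes from the thing itself.
- r.find_in(picture, target): "uv" ([column, row] in pixels, amid what is visible of it).
- r.trace(picture, target): "mask" (400x640 bool, what is visible of it) and "uv" ([column, row] in pixels, amid what is visible of it).
The state is a dict: "time_s": time; "joints": joint angles; "qd": joint speeds; "joint_torque": joint torques, N m; "tcp_pos": TCP position; "eef_rot": TCP orientation; "contact_force": force on the tool from outside, world axes, zero at the start; "moment": the same for the moment, N m; "gripper_width": finger opening in m.
Only numpy, scipy, OpenCV 4.12 (cv2) and the standard library are available. Lean on these libraries where they do the work, as an engineer would, in place of code of your own. Each camera call takes 0.05 s, during which the arm holds its last target. There are 200 camera calls.

### The job

Seal the jar in the small bench press: first push the loading slide by its black knob fully home, so that the jar stands under the presser foot. Then flip the red safety catch right round out from under the lever, and only then pull the lever fully down so that the foot presses on the jar's lid; finish while holding the lever down there, do not let it go. Keep the jar upright in its nest and do not knock over the dropper bottle or the beaker standing nearby.

Things in the scene. Friction and masses are not known exactly. Their poses are not given: they have to be found in the camera images.
- press: Grey bench lever press, fixed. Origin: on the worktop below the ram axis. x points from its open front to its rear (away from the robot, turned by up to 0.2 rad), y to its left, z up. Base x -130 to 70, y -75 to 75, 16 mm high; column x 37 to 69; head x -52 to 69, y -35 to 35, z 140 to 200 mm, over the jar's place. Lever on the left (+y) side, catch on top of the head.
- loading_slide (a joint): Aluminium loading slide with a white ring nest (65 mm across, 12 mm high) that holds the jar; it runs straight along the press's +x. 0 = pulled out (as at the start), 0.07 m = fully home against its stop, jar under the foot. It takes about 2 to 3 N and stays where it is left.
- slide_knob (a point): Centre of the upright black knob of the loading slide: a cylinder 18 mm in diameter, 35 mm high (18 mm above and below this point), standing on the slide's 26 mm wide cross bar, to the right of the slide so as to clear the lever. It moves with the slide: press frame y -55 mm and x -200 mm with the slide out, x -130 mm when home.
- safety_catch (a joint): Red safety catch, a flat bar turning about a vertical axis on the press head. 0 to 0.08 rad = locked (start): its left toe stands under a lug of the lever bar and blocks it. Grows counter-clockwise seen from above (peg, on the right, goes to press +x; toe to the front). 1.3 = stop, right round; beyond 1.05 the lever is free. Under 2 N at the peg, stays where left.
- catch_peg (a point): Point on the upright red finger peg of the catch, a cylinder 13 mm in diameter, on the right side of the head, 43 mm from the catch's axis. The peg ends 16 mm above this point and its foot, on the 7 mm high catch bar, is 21 mm below it; the top of the head is 28 mm below it.
- catch_hinge (a point): Centre of the catch on its vertical turning axis (press frame x -42, y 0, z 204 mm).
- lever (a joint): Press lever, hinged about the press's y axis; swings in a vertical plane on the left side of the head. 0 = up (leaning 45 degrees up towards the front), 0.85 rad = fully down at its stop, pointing to the front and about 4 degrees below level. A spring returns it to 0 when let go; pulling takes about 4 N at the grip at first, about 9 N at the bottom.
- lever_hinge (a point): Point on the lever's hinge axis, in the middle of the lever's bar (press frame x 20, y 55, z 175 mm). The bar is 14 mm in diameter.
- grip_center (a point): Centre of the lever's black grip sleeve, 185 mm from the hinge along the lever; sleeve 22 mm in diameter (24 mm at two rings), about 76 mm long, round ended. It moves with the lever.
- presser_foot: Black round presser foot, 32 mm in diameter, spring-loaded, under the press head; origin at the centre of its lower face, 103 mm above the worktop with the lever up. It comes down as the lever is pulled and meets the jar's lid after about 21 mm.
- jar: Small glass sample jar with white snap lid, 50 mm in diameter and 53 mm high, loose in the slide's nest; origin at the centre of its underside (29 mm above the worktop).
- amber_dropper: Bystander: brown dropper bottle with black top, 33 mm in diameter, 104 mm high, standing to the right of the press. Origin at the centre of its underside.
- plastic_beaker: Bystander: empty clear beaker, 55 mm in diameter, 62 mm high, standing to the left of the press. Origin at the centre of its underside.
Not all that is in view belongs to the job. Leave any yellow look-alike of the jar alone.

How it is judged (in metres and radians):
On the way, in this order (a step that is already met when the one before it is completed fails the run):
1. the loading slide is fully home with the jar upright under the presser foot, the catch still locked (value of joint loading_slide above 0.065 m and horizontal distance between jar and presser_foot below 0.009 m and angle between jar's own z axis and vertical below 0.1 rad and value of joint safety_catch below 0.3 rad), for 0.2 s.
2. the red catch is flipped clear while the lever is still up (value of joint safety_catch above 1.05 rad and value of joint lever below 0.15 rad), for 0.2 s.
At the end, for the whole second after the job is handed in: The robot still holds the lever down (joint above 0.78 of 0.85 rad, robot in contact), the presser foot presses on the jar's lid with more than 6 N, the slide is home within 6 mm, the catch is clear (above 1.0 rad) and the jar stands upright within 10 mm of the ram axis (value of joint lever above 0.78 rad and contact force between presser_foot and jar above 6 N and contact force between any of the fingers, the arm and anything else above 1 N and value of joint loading_slide above 0.064 m and value of joint safety_catch above 1 rad and horizontal distance between jar and presser_foot below 0.01 m and angle between jar's own z axis and vertical below 0.1 rad); the arm keeps its last pose, push and grip.
It fails at once if the jar is tipped (angle between jar's own z axis and vertical above 0.4 rad).
It fails at once if the dropper bottle is knocked over (angle between amber_dropper's own z axis and vertical above 0.5 rad).
It fails at once if the beaker is knocked over (angle between plastic_beaker's own z axis and vertical above 0.5 rad).
It also fails if it takes over 58 s, if anything falls off the work surface, if the arm or the gripper's body presses on something with over 40 N, if the wrist force passes 120 N, or if a joint passes its speed limit or range.

## Working session

There is one attempt and no reset: what is moved stays moved. The work goes in short steps, Python scripts to look and compute and a tool call to move; the robot and the scene stay as the last step left them, time stands still between calls to the robot, and variables do not carry over. Pictures are saved under pics/ and viewed, about 8 in all and at most 12, crops included, and the job is handed in when it is done.

Besides the shell and the picture viewer there is one more tool, called after "Request:" as a command line: name --argument value ..., lists and objects as JSON in quotes. send_rows: Moves the arm, as the interface text tells. Its arguments: {"type":"object","properties":{"plan":{"type":"array"},"jaw":{"type":"number"},"force":{"type":"number"}},"required":["plan"]}

```bash
mkdir -p pics; ls
cat > h.py <<'E'
import numpy as np, cv2
from plant import r
from scipy.spatial.transform import Rotation as R
def back(p,uv,z=None):
    K=p['mtx'];u,v=uv
    if z is None:
        w=p['range_z'][int(v)-1:int(v)+2,int(u)-1:int(u)+2]; w=w[w>0]; z=np.median(w) if len(w) else np.nan
    c=np.array([(u-K[0,2])/K[0,0]*z,(v-K[1,2])/K[1,1]*z,z,1]); return (p['pose']@c)[:3]
def cloud(p,mask):
    K=p['mtx'];v,u=np.nonzero(mask&(p['range_z']>0));z=p['range_z'][v,u]
    c=np.stack([(u-K[0,2])/K[0,0]*z,(v-K[1,2])/K[1,1]*z,z,np.ones_like(z)]);return (p['pose']@c)[:3].T
def ray(p,uv):
    K=p['mtx'];d=p['pose'][:3,:3]@np.array([(uv[0]-K[0,2])/K[0,0],(uv[1]-K[1,2])/K[1,1],1]);return p['pose'][:3,3],d/np.linalg.norm(d)
def proj(p,X):
    c=np.linalg.inv(p['pose'])@np.append(X,1);q=p['mtx']@c[:3];return q[:2]/q[2]
E
python3 - <<'E'
from h import *
s=r.get_state(); print(s)
ims=[]
for n in ["scene","side"]:
    p=r.capture(n); print(n,p['pose'].round(3).tolist(),p['mtx'].round(1).tolist())
    im=p['color'][...,::-1].copy()
    for t in ["press","slide_knob","catch_peg","catch_hinge","lever_hinge","grip_center","presser_foot","jar","amber_dropper","plastic_beaker"]:
        for d in r.find_in(p,t)[:2]:
            print(t,np.round(d['uv'],1),round(d['score'],2),back(p,d['uv']).round(3)); 
            cv2.circle(im,tuple(int(a) for a in d['uv']),3,(0,255,0),1)
    cv2.imwrite(f'pics/{n}0.png',im)
E
```

```text
pics
{'time_s': 0.0, 'joints': array([ 8.36018086e+01,  2.05912691e+01,  6.34049526e-01, -2.00766545e-02,
       -7.01355284e+01, -1.65092602e+01]), 'qd': array([-0.01283262, -0.02671289,  0.03640431,  0.01985696, -0.05410073,
       -0.05983763]), 'joint_torque': array([-2.26786622e-03, -5.82717025e+01,  2.93043870e+01,  6.99736655e+00,
        6.81309117e-03, -1.51407144e-04]), 'tcp_pos': array([0.26255864, 0.62134897, 0.24462676]), 'eef_rot': array([  95.00866706,   89.90535061, -107.90562177]), 'contact_force': array([ 0.43105276, -0.06051079,  0.2770412 ]), 'moment': array([-0.07427697,  0.07050561,  0.00509887]), 'gripper_width': 0.08776486072838124}
scene [[0.802, -0.434, 0.41, 0.025], [-0.597, -0.578, 0.556, -0.728], [-0.005, -0.691, -0.723, 1.121], [0.0, 0.0, 0.0, 1.0]] [[404.7, 0.0, 318.9], [0.0, 404.7, 195.5], [0.0, 0.0, 1.0]]
press [323.9 196.2] 0.9 [0.665 0.108 0.016]
slide_knob [292.1 218.6] 0.92 [0.502 0.079 0.027]
catch_peg [317.1 170.5] 0.44 [0.608 0.071 0.206]
catch_hinge [313.9 206.3] 0.56 [0.578 0.052 0.065]
catch_hinge [319.2 168.1] 0.46 [0.619 0.075 0.207]
lever
[... 626 characters left out ...]
0]]
press [351.5 238. ] 0.57 [0.655 0.112 0.025]
slide_knob [301.2 249.9] 0.95 [0.496 0.084 0.027]
catch_peg [322.4 159.2] 0.71 [0.574 0.127 0.281]
catch_peg [341.  187.7] 0.48 [0.617 0.089 0.207]
catch_hinge [345.6 191.1] 0.71 [0.612 0.027 0.226]
lever_hinge [324.7 158.9] 0.93 [0.58  0.125 0.282]
grip_center [322.9 160. ] 0.96 [0.576 0.127 0.279]
presser_foot [322.7 160.4] 0.64 [0.575 0.127 0.278]
presser_foot [355.1 221.3] 0.6 [0.649 0.06  0.112]
jar [333.1 235.5] 0.8 [0.584 0.052 0.081]
jar [285.4 230.7] 0.78 [0.463 0.164 0.05 ]
amber_dropper [320.  347.1] 0.82 [ 0.466 -0.306  0.053]
plastic_beaker [283.5 209.3] 0.9 [0.478 0.317 0.042]
plastic_beaker [340.6 187.1] 0.22 [0.616 0.09  0.209]
```

Run:
```python
import cv2,numpy as np
a=cv2.imread('pics/scene0.png')[120:320,220:420];b=cv2.imread('pics/side0.png')[120:320,250:450]
cv2.imwrite('pics/c0.png',np.hstack([cv2.resize(x,(400,400),interpolation=cv2.INTER_CUBIC) for x in(a,b)]))
```

```text
(no output)
```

View pics/c0.png

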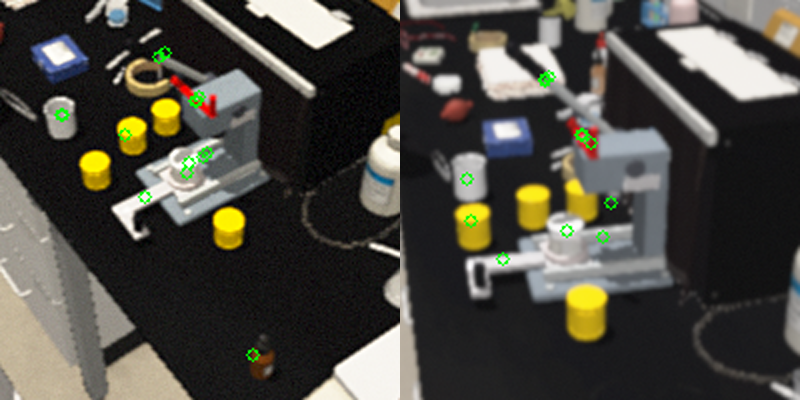

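View pics/side0.png

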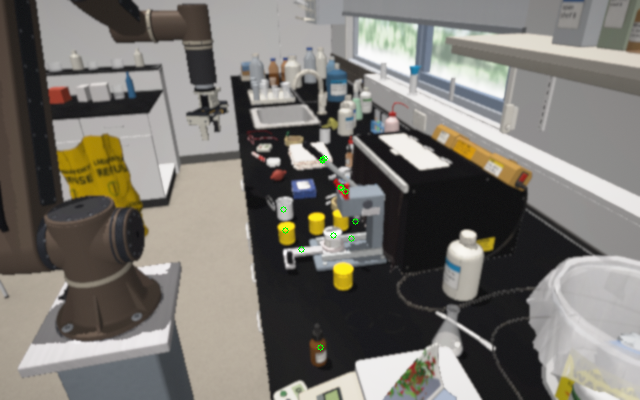

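```bash
cat > fit.py <<'E'
from h import *
from scipy.optimize import least_squares
def sdf_box(P,lo,hi):
    c=(np.array(lo)+hi)/2;h=(np.array(hi)-lo)/2;q=np.abs(P-c)-h
    return np.abs(np.linalg.norm(np.maximum(q,0),axis=1)+np.minimum(q.max(1),0))
def topress(P,x,y,a):
    c,s=np.cos(a),np.sin(a);d=P-[x,y,0]
    return np.stack([c*d[:,0]+s*d[:,1],-s*d[:,0]+c*d[:,1],d[:,2]],1)
B=[([-.130,-.075,0],[.07,.075,.016]),([.037,-.035,0],[.069,.035,.2]),([-.052,-.035,.14],[.069,.035,.2])]
def fit(P,x0):
    def f(q):
        L=topress(P,*q);return np.minimum(np.min([sdf_box(L,*b) for b in B],0),.012)
    return least_squares(f,x0,loss='soft_l1',f_scale=.003,x_scale=[.01,.01,.05],diff_step=1e-4)
def world(q,v):
    c,s=np.cos(q[2]),np.sin(q[2]);return np.array([q[0]+c*v[0]-s*v[1],q[1]+s*v[0]+c*v[1],v[2]])
E
python3 - <<'E'
from fit import *
Ps=[];ps=[]
for n in["scene","side"]:
    p=r.capture(n);ps.append(p)
    C=cloud(p,np.ones((400,640),bool))
    m=(C[:,2]>.004)&(C[:,2]<.215)&(abs(C[:,0]-.65)<.16)&(abs(C[:,1]-.07)<.16)
    Ps.append(C[m])
for P in Ps+[np.vstack(Ps)]:
    T=P[(P[:,2]>.190)&(P[:,2]<.206)]
    print(len(P),cv2.minAreaRect(T[:,:2].astype(np.float32)))
    best=min((fit(P,[.66,.06,a]) for a in(-.2,0,.2)),key=lambda o:o.cost);print(best.x.round(4),best.cost/len(P)*1e6)
q=best.x
for name,v in dict(knob=[-.2,-.055,.06],peg=[-.042,-.043,.228],hinge=[-.042,0,.204],grip=[.02-.185*.7071,.055,.175+.185*.7071],jar=[-.07,0,.082]).items():
    X=world(q,v);print(name,X.round(3),[proj(p,X).round(0) for p in ps])
# triangulate red catch / details
for p,n in zip(ps,"ab"):
    c=p['color'].astype(int);m=(c[...,0]>130)&(c[...,1]<70)&(c[...,2]<80);C=cloud(p,m);C=C[(abs(C[:,0]-.62)<.15)&(abs(C[:,1]-.07)<.15)];print(len(C),topress(C,*q).min(0).round(3),topress(C,*q).max(0).round(3))
    # knob: black raised points
    C=cloud(p,np.ones((400,640),bool));L=topress(C,*q);k=(abs(L[:,0]+.2)<.03)&(abs(L[:,1]+.055)<.03)&(L[:,2]>.03)&(L[:,2]<.1);print('knob',k.sum(),L[k].round(3)[:12].tolist())
    a=r.find_in(p,'slide_knob');
    for t in('amber_dropper','plastic_beaker','jar'):
        for d in r.trace(p,t)[:1]:
            C=cloud(p,d['mask']);print(t,d['score'],np.median(C,0).round(3),C[:,2].max().round(3))
E
```

```text
5534 ((0.6855675578117371, 0.05732239782810211), (0.171952486038208, 0.3129197955131531), 14.96051025390625)
[ 0.6555  0.0718 -0.0555] 17.491965796082667
8430 ((0.6876000761985779, 0.05686527490615845), (0.1696646809577942, 0.3124166429042816), 15.070483207702637)
[ 0.659   0.0727 -0.0517] 18.55474398207301
13964 ((0.686009407043457, 0.0569879412651062), (0.1726728230714798, 0.3134807050228119), 15.070481300354004)
[ 0.6574  0.0724 -0.0542] 18.205421379146788
knob [0.455 0.028 0.06 ] [array([289., 228.]), array([289., 253.])]
peg [0.613 0.032 0.228] [array([326., 171.]), array([345., 190.])]
hinge [0.615 0.075 0.204] [array([318., 169.]), array([342., 191.])]
grip [0.55  0.133 0.306] [array([290., 144.]), array([313., 151.])]
jar [0.587 0.076 0.082] [array([312., 198.]), array([332., 231.])]
117 [-0.056 -0.051  0.2  ] [-0.035  0.065  0.248]
knob 66 [[-0.202, -0.05, 0.066], [-0.197, -0.047, 0.06], [-0.205, -0.046, 0.059], [-0.202, -0.049, 0.06], [-0.2, -0.053, 0.062], [-0.198, -0.054, 0.062], [-0.196, -0.059, 0.065], [-0.209, -0.054, 0.065], [-0.207, -0.057, 0.066], [-0.204, -0.06, 0.067], [-0.2, -0.058, 0.062], [-0.196, -0.058, 0.06]]
amber_dropper 0.54 [ 0.454 -0.297  0.047] 0.104
plastic_beaker 0.64 [0.478 0.33  0.037] 0.065
jar 0.7 [0.64  0.213 0.046] 0.059
108 [-0.052 -0.051  0.2  ] [-0.036  0.061  0.244]
knob 110 [[-0.202, -0.049, 0.066], [-0.199, -0.046, 0.064], [-0.197, -0.048, 0.065], [-0.205, -0.049, 0.063], [-0.202, -0.053, 0.065], [-0.2, -0.055, 0.066], [-0.197, -0.054, 0.065], [-0.194, -0.051, 0.063], [-0.192, -0.055, 0.065], [-0.208, -0.057, 0.066], [-0.206, -0.057, 0.065], [-0.203, -0.057, 0.065]]
amber_dropper 0.94 [ 0.462 -0.301  0.049] 0.105
plastic_beaker 0.54 [0.481 0.323 0.042] 0.066
jar 0.9 [0.583 0.059 0.071] 0.086
```

```bash
cat > mv.py <<'E'
from fit import *
q=np.array([.6574,.0724,-.0542])
def rot(xdir,ydir):
    x=np.array(xdir,float);x/=np.linalg.norm(x);y=np.array(ydir,float);y-=x*(x@y);y/=np.linalg.norm(y);return np.stack([x,y,np.cross(x,y)],1)
Rp=R.from_euler('z',q[2]).as_matrix()
def cur():
    s=r.get_state();return s,s['tcp_pos'],R.from_euler('xyz',s['eef_rot'],degrees=True).as_matrix()
def rel(ppos,Rw,world_pos=None):
    s,p,M=cur();X=world(q,ppos) if world_pos is None else np.array(world_pos)
    d=M.T@(X-p);w=R.from_matrix(M.T@Rw).as_rotvec()
    return (d/.15).round(3).tolist(),(w/(np.pi/4)).round(3).tolist()
def down(deg,sgn=1): # jaw axis at deg from press x
    a=np.radians(deg);return Rp@rot([0,0,-1],[sgn*np.cos(a),sgn*np.sin(a),0])
E
python3 - <<'E'
from mv import *
s,p,M=cur();print(M.round(3))
for sg in(1,-1): print(rel([-.235,-.070,.2],down(90,sg)))
E
```

```text
[[-0.    -0.389 -0.921]
 [-0.    -0.921  0.389]
 [-1.     0.    -0.   ]]
([0.304, 3.319, -2.533], [3.56, -0.0, -0.0])
([0.304, 3.319, -2.533], [-0.44, 0.0, -0.0])
```

Request:
send_rows --plan '[[[0,0.25,-0.19],[-0.1,0,0]],[[0,0.5,-0.38],[-0.2,0,0]],[[0,0.75,-0.57],[-0.3,0,0]],[[0,1,-0.76],[-0.44,0,0]],[[0,1,-0.76],[-0.44,0,0]]]' --jaw -1 --force 20

```text
time_s: 2.1
tcp_pos: [0.3099, 0.4346, 0.2464]
eef_rot: [-40.0, 90.0, 137.0]
contact_force: [0.1, 1.2, 0.3]
gripper_width: 0.0532
```

Run:
```python
from mv import *
print(cur()[0]['joints'],cur()[1]);print(rel([-.235,-.070,.2],down(90,-1)))
```

```text
[ 7.55509272e+01  7.19167423e+00 -1.70252090e+01 -2.60921788e-02
 -6.57701620e+01  1.14375698e+01] [0.30988999 0.43458441 0.24638162]
([0.308, 2.754, -0.874], [0.002, 0.0, 0.0])
```

Request:
send_rows --plan '[[[0,0.25,-0.08],[0,0,0]],[[0,0.5,-0.16],[0,0,0]],[[0,0.75,-0.24],[0,0,0]],[[0,1,-0.32],[0,0,0]],[[0,1,-0.32],[0,0,0]]]'

```text
time_s: 2.6
tcp_pos: [0.3501, 0.2789, 0.2467]
eef_rot: [-66.8, 90.0, 110.0]
contact_force: [0.4, 1.0, -0.6]
gripper_width: 0.0135
```

Request:
send_rows --plan '[[[0,0.25,-0.08],[0,0,0]],[[0,0.5,-0.16],[0,0,0]],[[0,0.75,-0.24],[0,0,0]],[[0,1,-0.32],[0,0,0]],[[0,1,-0.32],[0,0,0]]]'

```text
time_s: 3.1
tcp_pos: [0.3901, 0.1238, 0.2468]
eef_rot: [-79.5, 90.0, 97.1]
contact_force: [0.6, 1.0, 0.0]
gripper_width: 0.0003
```

Run:
```python
from mv import *
print(cur()[0]['joints'],cur()[1]);print(rel([-.235,-.070,.2],down(90,-1)));print(rel([-.235,-.070,.057],down(90,-1)))
```

```text
[ 4.55161654e+01 -5.79757780e+00 -3.01748156e+01 -4.05085254e-02
 -6.55934893e+01  4.11200518e+01] [0.39006887 0.12376786 0.24681094]
([0.311, 0.711, -0.235], [-0.006, 0.0, 0.001])
([1.265, 0.712, -0.235], [-0.006, 0.0, 0.001])
```

Request:
send_rows --plan '[[[0,0.25,-0.08],[0,0,0]],[[0,0.5,-0.16],[0,0,0]],[[0.2,0.71,-0.24],[0,0,0]],[[0.5,0.71,-0.24],[0,0,0]],[[0.7,0.71,-0.24],[0,0,0]]]'

```text
time_s: 3.6
tcp_pos: [0.4195, 0.0149, 0.1398]
eef_rot: [-53.4, 89.9, 123.1]
contact_force: [0.3, 0.9, -0.7]
gripper_width: 0.0005
```

Run:
```python
from mv import *
print(cur()[0]['joints'],cur()[1]);print(rel([-.235,-.070,.057],down(90,-1)));
```

```text
[ 29.15139826   2.01346511 -38.46191429  -0.09361667 -49.52955462
  57.36623844] [0.4194519  0.01485058 0.13981686]
([0.552, -0.002, 0.003], [-0.01, 0.001, 0.001])
```

Request:
send_rows --plan '[[[0.15,0,0],[0,0,0]],[[0.3,0,0],[0,0,0]],[[0.45,0,0],[0,0,0]],[[0.55,0,0],[0,0,0]],[[0.55,0,0],[0,0,0]]]'

```text
time_s: 4.1
tcp_pos: [0.4186, 0.0151, 0.0557]
eef_rot: [12.3, 89.8, -171.2]
contact_force: [-0.2, -0.5, 0.3]
gripper_width: 0.0001
```

Run:
```python
from mv import *
print(cur()[0]['joints'],cur()[1],cur()[0]['contact_force']);print(rel([-.149,-.070,.057],down(90,-1)));
p=r.capture('side');cv2.imwrite('pics/s1.png',cv2.resize(p['color'][120:320,200:450,::-1],(750,600),interpolation=cv2.INTER_CUBIC))
```

```text
[ 29.23499935   9.93037989 -44.35178038  -0.13696297 -35.933282
  57.3329689 ] [0.41862986 0.01508098 0.0556834 ] [-0.19460378 -0.47797068  0.31375024]
([-0.011, -0.006, -0.575], [-0.01, 0.005, -0.001])
```

View pics/s1.png

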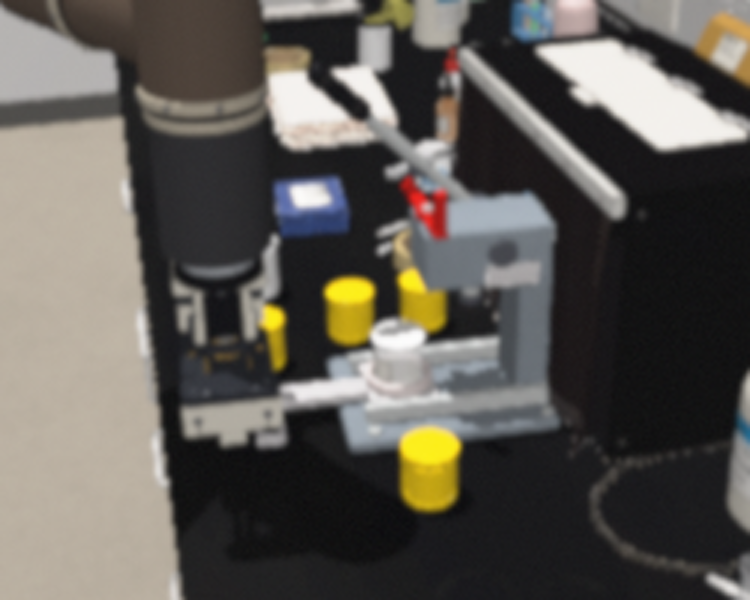

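Request:
send_rows --plan '[[[0,0,-0.05],[0,0,0]],[[0,0,-0.1],[0,0,0]],[[0,0,-0.15],[0,0,0]],[[0,0,-0.2],[0,0,0]],[[0,0,-0.25],[0,0,0]]]'

```text
time_s: 4.65
tcp_pos: [0.4575, 0.013, 0.0569]
eef_rot: [-1.3, 89.9, 175.1]
contact_force: [-1.3, 0.7, 0.9]
gripper_width: 0.0006
```

Request:
send_rows --plan '[[[0,0,-0.06],[0,0,0]],[[0,0,-0.12],[0,0,0]],[[0,0,-0.18],[0,0,0]],[[0,0,-0.24],[0,0,0]],[[0,0,-0.28],[0,0,0]]]'

```text
time_s: 5.15
tcp_pos: [0.5004, 0.0103, 0.0568]
eef_rot: [1.2, 89.9, 177.6]
contact_force: [-2.7, 1.4, 0.4]
gripper_width: 0.0003
```

Run:
```python
from mv import *
print(cur()[0]['contact_force']);print(rel([-.149,-.070,.057],down(90,-1)));
p=r.capture('side');d=r.trace(p,'jar')
for x in d[:3]:
    C=topress(cloud(p,x['mask']),*q);print(x['score'],x['uv'],np.median(C,0).round(3),C.min(0).round(3),C.max(0).round(3))
cv2.imwrite('pics/s2.png',cv2.resize(p['color'][120:320,200:450,::-1],(750,600),interpolation=cv2.INTER_CUBIC))
```

```text
[-2.66781308  1.38527146  0.42178038]
([-0.001, -0.004, -0.029], [-0.01, 0.003, -0.0])
0.78 [356.1, 231.1] [-0.006 -0.016  0.072] [-0.029 -0.027  0.038] [0.021 0.025 0.086]
0.66 [342.7, 272.8] [-0.074 -0.155  0.047] [-0.095 -0.168  0.007] [-0.046 -0.114  0.058]
0.65 [339.2, 222.6] [-0.021  0.135  0.032] [-0.052 -0.031  0.001] [0.01  0.235 0.147]
```

Request:
send_rows --plan '[[[0,0,-0.015],[0,0,0]],[[0,0,-0.03],[0,0,0]],[[0,0,-0.04],[0,0,0]],[[0,0,-0.05],[0,0,0]],[[0,0,-0.05],[0,0,0]]]'

```text
time_s: 5.75
tcp_pos: [0.5033, 0.0092, 0.056]
eef_rot: [10.3, 89.4, -173.2]
contact_force: [-16.2, 6.6, 10.3]
gripper_width: 0.0003
```

Request:
send_rows --plan '[[[0,0,0.05],[0,0,0]],[[0,0,0.15],[0,0,0]],[[0,0,0.25],[0,0,0]],[[-0.2,0,0.3],[0,0,0]],[[-0.45,0,0.3],[0,0,0]]]'

```text
time_s: 6.25
tcp_pos: [0.4568, 0.0116, 0.1235]
eef_rot: [14.8, 89.2, -168.8]
contact_force: [1.7, 1.2, -0.3]
gripper_width: 0.0001
```

Run:
```python
from mv import *
print(cur()[0]['contact_force'],cur()[1])
for n in('side','scene'):
    p=r.capture(n);d=r.trace(p,'jar')
    for x in d[:3]:
        C=topress(cloud(p,x['mask']),*q);print(x['score'],np.array(x['uv']).round(),np.median(C,0).round(3),np.percentile(C,2,axis=0).round(3),np.percentile(C,98,axis=0).round(3))
    C=cloud(p,np.ones((400,640),bool));L=topress(C,*q);k=(abs(L[:,0]+.13)<.03)&(abs(L[:,1]+.055)<.025)&(L[:,2]>.058)&(L[:,2]<.075);print('knob',k.sum(),L[k].min(0).round(3),L[k].max(0).round(3),L[k].mean(0).round(3))
    cv2.imwrite(f'pics/{n}3.png',cv2.resize(p['color'][120:320,200:450,::-1],(750,600),interpolation=cv2.INTER_CUBIC))
print(rel([-.15,-.09,.26],down(39,-1)),rel([-.042,-.043,.3],down(39,-1)))
```

```text
[ 1.68955838  1.21229478 -0.3453063 ] [0.45678254 0.01155964 0.12351655]
0.65 [317. 221.] [-0.097  0.128  0.038] [-0.118  0.12   0.004] [-0.075  0.161  0.056]
0.59 [358. 233.] [-0.003 -0.016  0.074] [-0.023 -0.025  0.042] [0.02  0.021 0.085]
0.58 [342. 274.] [-0.073 -0.156  0.043] [-0.094 -0.165  0.005] [-0.05  -0.121  0.056]
knob 29 [-0.138 -0.065  0.059] [-0.123 -0.049  0.068] [-0.131 -0.058  0.064]
0.67 [265. 202.] [-0.203  0.092  0.048] [-0.222  0.08   0.005] [-0.179  0.122  0.056]
0.61 [332. 232.] [-0.081 -0.148  0.05 ] [-0.098 -0.165  0.012] [-0.055 -0.12   0.057]
0.57 [307. 182.] [-0.013  0.133  0.035] [-0.164 -0.104 -0.003] [0.021 0.165 0.306]Traceback (most recent call last):
  File "<stdin>", line 7, in <module>
    return umr_minimum(a, axis, None, out, keepdims, initial, where)
ValueError: zero-size array to reduction operation minimum which has no identity
```

View pics/side3.png

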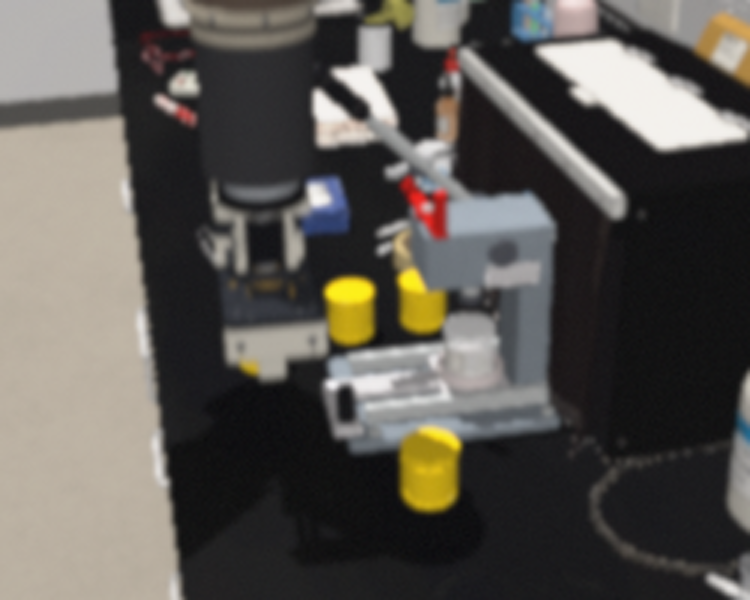

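Run:
```python
from mv import *
for sg in (1,-1):
  for P in ([-.17,-.09,.27],[-.042,-.043,.3]): print(sg,P,rel(P,down(39,sg)))
```

```text
1 [-0.17, -0.09, 0.27] ([-0.968, 0.129, -0.156], [-2.877, 0.004, 0.009])
1 [-0.042, -0.043, 0.3] ([-1.173, -0.192, -1.006], [-2.877, 0.004, 0.009])
-1 [-0.17, -0.09, 0.27] ([-0.968, 0.129, -0.156], [1.123, 0.008, -0.004])
-1 [-0.042, -0.043, 0.3] ([-1.173, -0.192, -1.006], [1.123, 0.008, -0.004])
```

Request:
send_rows --plan '[[[-0.3,0.05,0],[0,0,0]],[[-0.6,0.13,-0.05],[0.2,0,0]],[[-0.9,0.13,-0.1],[0.4,0,0]],[[-1,0.13,-0.15],[0.6,0,0]],[[-1,0.13,-0.15],[0.78,0,0]]]' --jaw -0.2

```text
time_s: 6.95
tcp_pos: [0.4837, -0.0083, 0.2767]
eef_rot: [10.3, 89.8, 152.0]
contact_force: [-0.2, -0.0, -1.6]
gripper_width: 0.0333
```

Run:
```python
from mv import *
print(cur()[0]['joints'].round(1))
for P in ([-.17,-.09,.3],[-.042,-.043,.3]): print(P,rel(P,down(39,-1)))
```

```text
[ 22.3   1.1 -19.6  -0.1 -69.4  29.4]
[-0.17, -0.09, 0.3] ([-0.155, 0.004, 0.005], [0.35, 0.003, -0.001])
[-0.042, -0.043, 0.3] ([-0.157, -0.745, -0.511], [0.35, 0.003, -0.001])
```

Request:
send_rows --plan '[[[-0.16,0,0],[0.15,0,0]],[[-0.16,-0.18,-0.12],[0.35,0,0]],[[-0.16,-0.4,-0.26],[0.35,0,0]],[[-0.16,-0.6,-0.4],[0.35,0,0]],[[-0.16,-0.745,-0.51],[0.35,0,0]]]'

```text
time_s: 7.45
tcp_pos: [0.6146, 0.0325, 0.2983]
eef_rot: [45.8, 89.7, 171.7]
contact_force: [0.5, 0.6, 0.3]
gripper_width: 0.0347
```

Run:
```python
from mv import *
print(cur()[0]['joints'].round(1))
p=r.capture('wrist');print(p['mtx'].round(1).tolist(),p['pose'].round(3).tolist())
c=p['color'].astype(int);m=(c[...,0]>120)&(c[...,1]<60)&(c[...,2]<70)
print(m.sum())
# fisheye cloud
K=p['mtx'];v,u=np.nonzero(m&(p['range_z']>0));z=p['range_z'][v,u];a=(u-K[0,2])/K[0,0];b=(v-K[1,2])/K[1,1];t=np.hypot(a,b);k=np.tan(t)/np.maximum(t,1e-6)
X=(p['pose']@np.stack([a*k*z,b*k*z,z,np.ones_like(z)]))[:3].T;L=topress(X,*q)
for lo in(.195,.215,.225,.235,.24):
    s=L[(L[:,2]>lo)];print(lo,len(s),s.mean(0).round(4) if len(s) else '',s.min(0).round(3) if len(s) else '',s.max(0).round(3) if len(s) else '')
print(rel([-.042,-.043,.234],down(39,-1)))
cv2.imwrite('pics/w1.png',p['color'][...,::-1])
```

```text
[ 21.1  13.5  -2.3  -0.1 -74.5  14.8]
[[309.7, 0.0, 323.8], [0.0, 309.7, 202.2], [0.0, 0.0, 1.0]] [[-0.81, -0.565, -0.159, 0.657], [-0.587, 0.781, 0.213, -0.025], [0.004, 0.266, -0.964, 0.437], [0.0, 0.0, 0.0, 1.0]]
683
0.195 681 [-0.0392 -0.0244  0.2153] [-0.05  -0.05   0.199] [-0.033  0.003  0.245]
0.215 163 [-0.0376 -0.0431  0.2429] [-0.042 -0.049  0.218] [-0.034 -0.038  0.245]
0.225 159 [-0.0376 -0.043   0.2435] [-0.042 -0.048  0.238] [-0.034 -0.038  0.245]
0.235 159 [-0.0376 -0.043   0.2435] [-0.042 -0.048  0.238] [-0.034 -0.038  0.245]
0.24 156 [-0.0377 -0.043   0.2436] [-0.042 -0.048  0.24 ] [-0.034 -0.038  0.245]
([0.421, 0.027, 0.008], [0.001, 0.003, -0.005])
```

View pics/w1.png

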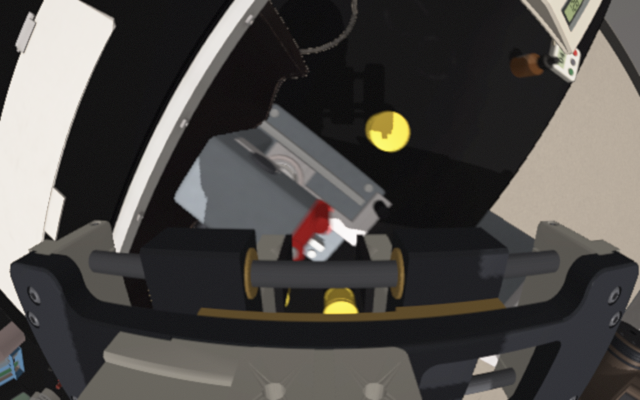

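Request:
send_rows --plan '[[[0.1,0.01,0],[0,0,0]],[[0.2,0.01,0],[0,0,0]],[[0.3,0.01,0],[0,0,0]],[[0.42,0.01,0],[0,0,0]],[[0.42,0.01,0],[0,0,0]]]'

```text
time_s: 8.0
tcp_pos: [0.6141, 0.0319, 0.2301]
eef_rot: [62.4, 89.4, -171.7]
contact_force: [0.0, 0.3, -0.5]
gripper_width: 0.035
```

Run:
```python
from mv import *
s=cur()[0];print(s['joints'].round(1),s['contact_force'])
for a in (0,.25,.5,.75,1.,1.2,1.3,1.36): print(a,rel([-.042+.043*np.sin(a),-.043*np.cos(a),.234],down(39,-1)))
```

```text
[ 21.1  15.9  -8.   -0.2 -66.7  14.9] [ 0.03804253  0.25738238 -0.46165541]
0 ([-0.026, 0.006, 0.003], [0.0, 0.007, -0.013])
0.25 ([-0.027, -0.055, -0.035], [0.0, 0.007, -0.013])
0.5 ([-0.028, -0.123, -0.057], [0.0, 0.007, -0.013])
0.75 ([-0.028, -0.194, -0.061], [0.0, 0.007, -0.013])
1.0 ([-0.029, -0.264, -0.047], [0.0, 0.007, -0.013])
1.2 ([-0.029, -0.317, -0.023], [0.0, 0.007, -0.013])
1.3 ([-0.03, -0.341, -0.008], [0.0, 0.007, -0.013])
1.36 ([-0.03, -0.354, 0.002], [0.0, 0.007, -0.013])
```

Request:
send_rows --plan '[[[-0.03,0,0],[0,0,0]],[[-0.03,0,0],[0,0,0]],[[-0.03,0,0],[0,0,0]],[[-0.03,0,0],[0,0,0]],[[-0.03,0,0],[0,0,0]]]' --jaw -0.9 --force 5

```text
time_s: 8.5
tcp_pos: [0.6145, 0.0321, 0.2354]
eef_rot: [61.4, 89.4, -172.7]
contact_force: [-0.8, 0.6, 1.2]
gripper_width: 0.0127
```

Request:
send_rows --plan '[[[0,-0.03,-0.02],[0,0,0]],[[0,-0.06,-0.038],[0,0,0]],[[0,-0.09,-0.05],[0,0,0]],[[0,-0.123,-0.06],[0,0,0]],[[0,-0.16,-0.064],[0,0,0]]]'

```text
time_s: 9.0
tcp_pos: [0.6402, 0.0383, 0.2351]
eef_rot: [62.5, 89.4, -171.6]
contact_force: [-1.2, -2.7, 1.3]
gripper_width: 0.0129
```

Run:
```python
from mv import *
s=cur()[0];print(s['joints'].round(1),s['contact_force'],topress(s['tcp_pos'][None],*q))
for a in (.5,.75,1.,1.2,1.3,1.36): print(a,rel([-.042+.043*np.sin(a),-.043*np.cos(a),.234],down(39,-1)))
```

```text
[ 20.8  18.1  -4.2  -0.1 -68.2  15.2] [-1.24548163 -2.70020788  1.26997026] [[-0.01531625 -0.03496979  0.23512754]]
0.5 ([0.008, 0.043, 0.011], [0.0, 0.006, -0.011])
0.75 ([0.007, -0.028, 0.007], [0.0, 0.006, -0.011])
1.0 ([0.007, -0.099, 0.021], [0.0, 0.006, -0.011])
1.2 ([0.006, -0.151, 0.044], [0.0, 0.006, -0.011])
1.3 ([0.006, -0.175, 0.06], [0.0, 0.006, -0.011])
1.36 ([0.006, -0.189, 0.07], [0.0, 0.006, -0.011])
```

Gripped and following (12.8 mm ≈ peg). Continue the arc.

Request:
send_rows --plan '[[[0,-0.04,0.004],[0,0,0]],[[0,-0.08,0.013],[0,0,0]],[[0,-0.12,0.028],[0,0,0]],[[0,-0.155,0.045],[0,0,0]],[[0,-0.18,0.06],[0,0,0]]]'

```text
time_s: 9.5
tcp_pos: [0.6564, 0.0612, 0.2348]
eef_rot: [68.9, 89.3, -165.1]
contact_force: [-4.0, -12.5, 2.6]
gripper_width: 0.0135
```

Request:
send_rows --plan '[[[0,-0.01,0.005],[0,0,0]],[[0,-0.02,0.01],[0,0,0]],[[0,-0.02,0.01],[0,0,0]],[[0,-0.02,0.01],[0,0,0]],[[0,-0.02,0.01],[0,0,0]]]'

```text
time_s: 10.0
tcp_pos: [0.6563, 0.0621, 0.2345]
eef_rot: [76.8, 89.1, -157.4]
contact_force: [-4.4, -9.0, 3.2]
gripper_width: 0.0137
```

Run:
```python
from mv import *
s=cur()[0];L=topress(s['tcp_pos'][None],*q)[0];print(s['contact_force'],L, np.arctan2(L[0]+.042,-L[1]))
```

```text
[-4.4487633  -8.96332758  3.23152925] [-0.00055282 -0.01030084  0.23453489] 1.3272021986627653
```

Request:
send_rows --plan '[[[0,0.01,0],[0,0,0]],[[0,0.02,0],[0,0,0]],[[-0.1,0.02,0],[0,0,0]],[[-0.3,0.02,0],[0,0,0]],[[-0.5,0.02,0],[0,0,0]]]' --jaw 0

```text
time_s: 10.5
tcp_pos: [0.6549, 0.0616, 0.31]
eef_rot: [74.9, 89.0, -159.2]
contact_force: [-0.1, 0.2, 0.5]
gripper_width: 0.0427
```

```bash
cat >> mv.py <<'E'
def tilt(deg,sgn=-1): # deg from vertical toward press +x
    a=np.radians(deg);return Rp@rot([np.sin(a),0,-np.cos(a)],[0,sgn,0])
E
python3 - <<'E'
from mv import *
s=cur()[0];print(s['joints'].round(1),topress(s['tcp_pos'][None],*q))
print(rel([-.06,-.02,.42],down(90,-1)));print(rel([-.20,.055,.42],tilt(45)))
p=r.capture('side');c=p['color'].astype(int);m=(c[...,0]>130)&(c[...,1]<70)&(c[...,2]<80);C=topress(cloud(p,m),*q);C=C[(abs(C[:,0])<.15)&(abs(C[:,1])<.15)];H=C[C[:,2]>.22];print(len(C),C.min(0),C.max(0),len(H),H.mean(0) if len(H) else '')
E
```

```text
[ 22.3  17.7   4.9  -0.  -78.2  13.6] [[-0.00187586 -0.01088035  0.30997619]]
([-0.727, 0.351, 0.2], [-1.133, 0.014, -0.017])
([-0.716, 0.762, 1.176], [-1.067, 0.946, -0.461])
171 [-0.10632228 -0.02144161  0.20087542] [0.00164839 0.01622641 0.24627224] 37 [-0.00282974 -0.01554307  0.23464374]
```

Request:
send_rows --plan '[[[-0.3,0.05,0.03],[-0.15,0,0]],[[-0.55,0.15,0.1],[-0.3,0,0]],[[-0.73,0.35,0.2],[-0.45,0,0]],[[-0.73,0.35,0.2],[-0.6,0,0]],[[-0.73,0.35,0.2],[-0.79,0,0]]]' --jaw 0.2 --force 30

```text
time_s: 11.05
tcp_pos: [0.5974, 0.0564, 0.4287]
eef_rot: [59.7, 89.8, -138.4]
contact_force: [0.5, -0.0, -0.9]
gripper_width: 0.0527
```

Run:
```python
from mv import *
s=cur()[0];print(s['joints'].round(1),topress(s['tcp_pos'][None],*q))
print(rel([-.20,.055,.42],tilt(45)));print(rel([-.20,.055,.42],tilt(20)))
```

```text
[ 24.1  10.2   9.7   0.1 -89.8  47.8] [[-0.05899992 -0.01923322  0.42867446]]
([0.059, -0.234, 1.036], [-0.316, 0.997, -0.135])
([0.059, -0.234, 1.036], [-0.331, 0.445, -0.062])
```

Request:
send_rows --plan '[[[0,-0.05,0.2],[-0.05,0.19,-0.02]],[[0.02,-0.1,0.4],[-0.12,0.38,-0.05]],[[0.04,-0.16,0.65],[-0.19,0.57,-0.08]],[[0.06,-0.23,0.85],[-0.25,0.75,-0.1]],[[0.06,-0.23,1],[-0.3,0.9,-0.12]]]'

```text
time_s: 11.55
tcp_pos: [0.4641, 0.1382, 0.4203]
eef_rot: [-179.2, 49.6, -3.1]
contact_force: [0.2, -1.5, 1.6]
gripper_width: 0.0525
```

Run:
```python
from mv import *
s=cur()[0];print(s['joints'].round(1),topress(s['tcp_pos'][None],*q))
print(rel([-.18,.055,.377],tilt(45)));print(rel([-.111,.055,.306],tilt(45)))
p=r.capture('wrist');d=r.find_in(p,'grip_center');print(d[:2])
cv2.imwrite('pics/w2.png',p['color'][...,::-1])
p=r.capture('scene');d=r.trace(p,'grip_center')
for x in d[:2]:
    C=topress(cloud(p,x['mask']),*q);print(x['score'],x['uv'],np.median(C,0),np.percentile(C,3,axis=0),np.percentile(C,97,axis=0))
```

```text
[ 62.6 -23.4 -46.4  44.7 -57.1   1.6] [[-0.19653791  0.05521009  0.42032595]]
([0.291, 0.003, 0.103], [-0.019, 0.103, -0.001])
([0.95, 0.002, 0.059], [-0.019, 0.103, -0.001])
[{'uv': [323.4, 200.8], 'score': 0.78}]
0.75 [298.9, 148.1] [-0.07740706  0.04862654  0.27217679] [-0.13906102  0.04249101  0.05012084] [0.05629662 0.25184285 0.33269056]
```

View pics/w2.png

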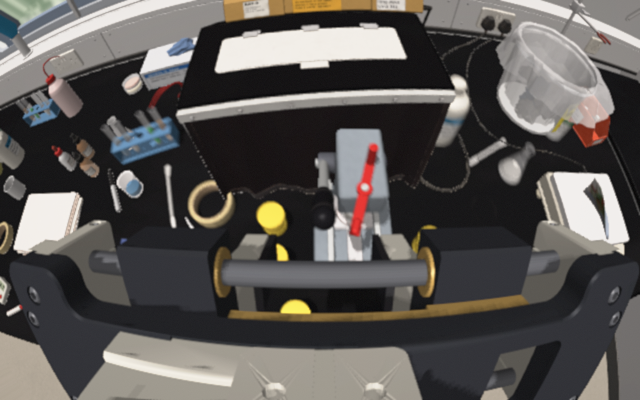

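Request:
send_rows --plan '[[[0.15,0,0.06],[-0.01,0.05,0]],[[0.3,0,0.08],[-0.02,0.1,0]],[[0.45,0,0.08],[-0.02,0.1,0]],[[0.6,0,0.08],[-0.02,0.1,0]],[[0.65,0,0.08],[-0.02,0.1,0]]]'

```text
time_s: 12.25
tcp_pos: [0.5216, 0.1332, 0.3395]
eef_rot: [179.6, 45.8, -3.8]
contact_force: [0.4, -1.5, 0.5]
gripper_width: 0.0527
```

Run:
```python
from mv import *
s=cur()[0];print(s['joints'].round(1),s['contact_force'],topress(s['tcp_pos'][None],*q))
print(rel([-.111,.055,.306],tilt(45)))
```

```text
[ 42.1 -15.4 -58.   68.2 -32.7 -10.7] [ 0.44797617 -1.5007601   0.54399678] [[-0.13893086  0.05331181  0.3394992 ]]
([0.29, -0.014, 0.022], [-0.001, 0.017, -0.011])
```

Request:
send_rows --plan '[[[-0.1,0,0],[0,0,0]],[[-0.3,0,0],[0,-0.15,0]],[[-0.45,0,0],[0,-0.3,0]],[[-0.5,0,0],[0,-0.45,0]],[[-0.5,0,0],[0,-0.6,0]]]' --jaw 0.3

```text
time_s: 12.75
tcp_pos: [0.4678, 0.1414, 0.3981]
eef_rot: [-179.0, 72.2, -2.1]
contact_force: [0.6, -1.3, 0.9]
gripper_width: 0.0574
```

Run:
```python
from mv import *
s=cur()[0];print(s['joints'].round(1),s['contact_force'],topress(s['tcp_pos'][None],*q))
print(rel([-.111,.055,.40],tilt(0)))
```

```text
[ 50.7 -11.9 -24.   15.2 -67.7  31.7] [ 0.61742106 -1.25447916  0.88039469] [[-0.1930537   0.05860363  0.39807409]]
([0.155, 0.025, -0.525], [0.001, -0.395, 0.007])
```

Request:
send_rows --plan '[[[0,0,-0.1],[0,-0.15,0]],[[0.05,0,-0.25],[0,-0.3,0]],[[0.1,0.025,-0.4],[0,-0.4,0]],[[0.155,0.025,-0.525],[0,-0.4,0]],[[0.155,0.025,-0.525],[0,-0.4,0]]]'

```text
time_s: 13.25
tcp_pos: [0.5534, 0.1347, 0.3987]
eef_rot: [-46.4, 89.4, 130.5]
contact_force: [-0.1, -0.4, 0.0]
gripper_width: 0.057
```

Run:
```python
from mv import *
s=cur()[0];print(s['joints'].round(1),s['contact_force'],topress(s['tcp_pos'][None],*q))
print(rel([-.111,.055,.306],tilt(0)))
p=r.capture('wrist')
cv2.imwrite('pics/w3.png',p['color'][...,::-1])
K=p['mtx'];z=p['range_z'];v,u=np.nonzero(z>0);z=z[v,u];a=(u-K[0,2])/K[0,0];b=(v-K[1,2])/K[1,1];t=np.hypot(a,b);k=np.tan(t)/np.maximum(t,1e-6)
L=topress((p['pose']@np.stack([a*k*z,b*k*z,z,np.ones_like(z)]))[:3].T,*q)
for x in(-.14,-.125,-.111,-.095,-.08,-.06,-.04):
    s=L[(abs(L[:,0]-x)<.004)&(abs(L[:,1]-.055)<.02)&(L[:,2]>.2)&(L[:,2]<.345)];
    if len(s): print(x,len(s),np.percentile(s[:,1],[2,98]).round(3),s[:,2].max().round(3))
```

```text
[ 33.    7.2   2.8  -0.6 -85.6  54. ] [-0.12074616 -0.36891012  0.02402971] [[-0.10721205  0.05654145  0.39869045]]
([0.618, 0.015, 0.021], [0.0, 0.009, 0.009])
-0.14 11 [0.046 0.062] 0.334
-0.125 391 [0.044 0.066] 0.337
-0.111 390 [0.044 0.065] 0.325
-0.095 340 [0.043 0.066] 0.31
-0.08 197 [0.049 0.061] 0.294
-0.06 155 [0.048 0.062] 0.269
-0.04 127 [0.049 0.062] 0.249
```

View pics/w3.png

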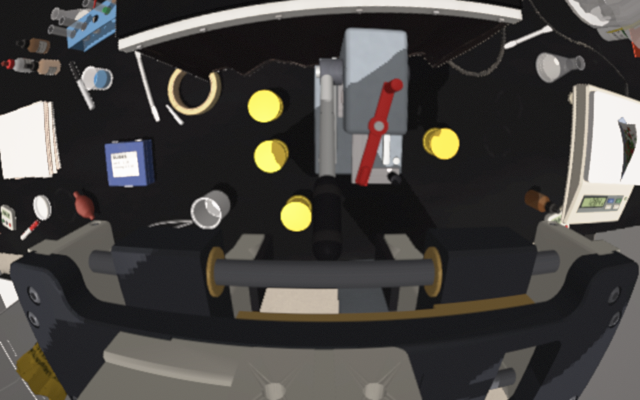

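Request:
send_rows --plan '[[[0.15,0.015,0.01],[0,0,0]],[[0.3,0.015,0.02],[0,0,0]],[[0.45,0.015,0.02],[0,0,0]],[[0.6,0.015,0.02],[0,0,0]],[[0.62,0.015,0.02],[0,0,0]]]'

```text
time_s: 13.8
tcp_pos: [0.5472, 0.1339, 0.3052]
eef_rot: [-44.3, 89.3, 132.7]
contact_force: [0.1, 0.4, 1.3]
gripper_width: 0.0567
```

Request:
send_rows --plan '[[[0,0,0],[0,0,0]],[[0,0,0],[0,0,0]],[[0,0,0],[0,0,0]],[[0,0,0],[0,0,0]],[[0,0,0],[0,0,0]]]' --jaw -1 --force 40

```text
time_s: 14.3
tcp_pos: [0.5473, 0.1339, 0.3058]
eef_rot: [-47.7, 89.4, 129.3]
contact_force: [-0.1, -4.6, 1.2]
gripper_width: 0.0228
```

Run:
```python
from mv import *
s=cur()[0];L=topress(s['tcp_pos'][None],*q)[0];print(s['joints'].round(1),s['contact_force'],s['gripper_width'],L)
h=np.array([.02,.055,.175]);v=L-h
def pt(d):
    c,s_=np.cos(d),np.sin(d);return h+[v[0]*c-v[2]*s_*-1*-1,v[1]*0,v[2]*c+v[0]*s_]
rad=np.hypot(v[0],v[2]);th=np.arctan2(v[2],-v[0]);print(rad,np.degrees(th))
for d in np.arange(.1,.91,.1).tolist()+[.85]:
    print(round(d,2),rel([.02-rad*np.cos(th-d),L[1],.175+rad*np.sin(th-d)],tilt(0)))
```

```text
[ 33.2   8.3  -7.7  -0.7 -74.1  53.9] [-0.07190739 -4.60852831  1.2375205 ] 0.02277272849526618 [-0.11325995  0.05545214  0.30575267]
0.1866935310140276 44.455890279459254
0.1 ([0.094, 0.001, 0.082], [0.002, 0.01, 0.011])
0.2 ([0.195, 0.001, 0.154], [0.002, 0.01, 0.011])
0.3 ([0.303, 0.002, 0.216], [0.002, 0.01, 0.011])
0.4 ([0.417, 0.003, 0.266], [0.002, 0.01, 0.011])
0.5 ([0.535, 0.004, 0.305], [0.002, 0.01, 0.011])
0.6 ([0.656, 0.005, 0.332], [0.002, 0.01, 0.011])
0.7 ([0.78, 0.006, 0.347], [0.002, 0.01, 0.011])
0.8 ([0.904, 0.007, 0.349], [0.002, 0.01, 0.011])
0.9 ([1.028, 0.008, 0.339], [0.002, 0.01, 0.011])
0.85 ([0.966, 0.008, 0.345], [0.002, 0.01, 0.011])
```

Request:
send_rows --plan '[[[0.094,0,0.082],[0,0,0]],[[0.195,0,0.154],[0,0,0]],[[0.303,0,0.216],[0,0,0]],[[0.36,0,0.242],[0,0,0]],[[0.417,0,0.266],[0,0,0]]]'

```text
time_s: 14.8
tcp_pos: [0.5063, 0.1356, 0.244]
eef_rot: [-40.7, 89.4, 136.3]
contact_force: [-4.4, -5.4, 6.8]
gripper_width: 0.0208
```

```bash
cat > lv.py <<'E'
from mv import *
s=cur()[0];L=topress(s['tcp_pos'][None],*q)[0];print(s['joints'].round(1),s['contact_force'],s['gripper_width'],L)
rad=np.hypot(L[0]-.02,L[2]-.175);th=np.arctan2(L[2]-.175,.02-L[0]);print(rad,np.pi/4-th)
for d in (.4,.5,.6,.7,.8,.85,.88,.92):
    a=np.pi/4-d;print(d,rel([.02-.186*np.cos(a),L[1],.175+.186*np.sin(a)],tilt(0)))
E
python3 lv.py
```

```text
[ 36.    6.6 -17.8  -0.7 -65.7  51.2] [-4.41691125 -5.35740369  6.82206809] 0.02081385461772111 [-0.15425846  0.05494978  0.24404466]
0.18743845926536587 0.4081547708127737
0.4 ([-0.006, -0.0, -0.013], [0.002, 0.01, 0.009])
0.5 ([0.111, 0.001, 0.027], [0.002, 0.01, 0.009])
0.6 ([0.232, 0.002, 0.055], [0.002, 0.01, 0.009])
0.7 ([0.355, 0.002, 0.071], [0.002, 0.01, 0.009])
0.8 ([0.479, 0.003, 0.074], [0.002, 0.01, 0.009])
0.85 ([0.541, 0.004, 0.071], [0.002, 0.01, 0.009])
0.88 ([0.578, 0.004, 0.068], [0.002, 0.01, 0.009])
0.92 ([0.627, 0.004, 0.062], [0.002, 0.01, 0.009])
```

Request:
send_rows --plan '[[[0.11,0,0.035],[0,0,0]],[[0.232,0,0.063],[0,0,0]],[[0.355,0,0.078],[0,0,0]],[[0.45,0,0.08],[0,0,0]],[[0.53,0,0.078],[0,0,0]]]'

```text
time_s: 15.3
tcp_pos: [0.4929, 0.1363, 0.1643]
eef_rot: [-29.6, 89.3, 147.4]
contact_force: [-7.8, -2.7, 8.4]
gripper_width: 0.0214
```

```bash
python3 lv.py
```

```text
[ 37.    9.5 -25.6  -0.8 -55.1  50.4] [-7.75720741 -2.70274304  8.40519493] 0.021428087337929478 [-0.1677225   0.05489725  0.1642986 ]
0.1880272768287488 0.8423430382290936
0.4 ([-0.539, -0.003, -0.097], [0.002, 0.013, 0.007])
0.5 ([-0.421, -0.002, -0.057], [0.002, 0.013, 0.007])
0.6 ([-0.3, -0.002, -0.03], [0.002, 0.013, 0.007])
0.7 ([-0.177, -0.001, -0.014], [0.002, 0.013, 0.007])
0.8 ([-0.053, -0.0, -0.011], [0.002, 0.013, 0.007])
0.85 ([0.009, 0.0, -0.014], [0.002, 0.013, 0.007])
0.88 ([0.046, 0.0, -0.017], [0.002, 0.013, 0.007])
0.92 ([0.095, 0.001, -0.024], [0.002, 0.013, 0.007])
```

Request:
send_rows --plan '[[[0.015,0,-0.01],[0,0,0]],[[0.03,0,-0.012],[0,0,0]],[[0.04,0,-0.012],[0,0,0]],[[0.04,0,-0.012],[0,0,0]],[[0.04,0,-0.012],[0,0,0]]]'

```text
time_s: 15.8
tcp_pos: [0.4933, 0.1361, 0.1584]
eef_rot: [-22.2, 89.2, 154.7]
contact_force: [-10.0, 1.2, 8.3]
gripper_width: 0.0209
```

```bash
python3 lv.py|head -3
python3 - <<'E'
from mv import *
p=r.capture('side')
cv2.imwrite('pics/s9.png',cv2.resize(p['color'][120:320,200:450,::-1],(750,600),interpolation=cv2.INTER_CUBIC))
C=cloud(p,np.ones((400,640),bool));L=topress(C,*q)
for d in r.trace(p,'jar')[:3]:
    l=topress(cloud(p,d['mask']),*q);print(d['score'],np.percentile(l,2,axis=0).round(3),np.percentile(l,98,axis=0).round(3))
c=p['color'].astype(int);m=(c[...,0]>130)&(c[...,1]<70)&(c[...,2]<80);l=topress(cloud(p,m),*q);l=l[(abs(l[:,0])<.15)&(abs(l[:,1])<.15)];print('catch',l[l[:,2]>.22].mean(0).round(4),l.min(0).round(3))
k=(abs(L[:,0]+.13)<.03)&(abs(L[:,1]+.055)<.025)&(L[:,2]>.058)&(L[:,2]<.075);print('knob',k.sum(),L[k].mean(0).round(3))
E
```

```text
[ 36.9  10.  -25.8  -0.9 -54.5  50.6] [-10.01851947   1.24126125   8.30117445] 0.020949882483217545 [-0.16732188  0.05476322  0.15840664]
0.1880553818830944 0.8737496118872958
0.4 ([-0.578, -0.003, -0.092], [0.002, 0.016, 0.007])
0.71 [-0.024 -0.026  0.041] [0.02  0.002 0.084]
0.68 [-0.094 -0.164  0.001] [-0.035 -0.094  0.056]
0.62 [-0.119  0.12   0.005] [-0.076  0.159  0.056]
catch [-0.0024 -0.0144  0.2347] [-0.106 -0.02   0.201]
knob 29 [-0.131 -0.058  0.064]
```

View pics/s9.png

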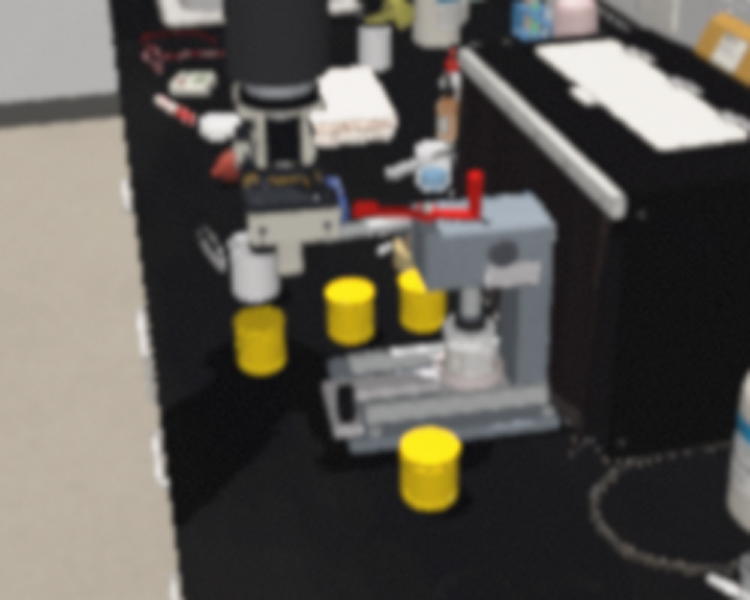

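```bash
cat > bar.py <<'E'
from mv import *
for n in('scene','side'):
    p=r.capture(n);L=topress(cloud(p,np.ones((400,640),bool)),*q)
    m=(L[:,0]>-.115)&(L[:,0]<-.0)&(abs(L[:,1]-.055)<.009)&(abs(L[:,2]-.172)<.03);B=L[m]
    xs=[];zs=[]
    for x in np.arange(-.11,0,.01):
        s=B[abs(B[:,0]-x)<.005]
        if len(s)>2: xs.append(x);zs.append(np.percentile(s[:,2],90))
    print(n,len(B),np.round(xs,2),np.round(zs,4));
    if len(xs)>2: print('lever',np.pi/4-np.arctan(-np.polyfit(xs,zs,1)[0]))
E
python3 bar.py; python3 lv.py|head -2
```

```text
scene 52 [-0.1  -0.09 -0.07 -0.06 -0.05 -0.04 -0.03 -0.02 -0.01] [0.1748 0.1782 0.1784 0.1777 0.1787 0.1788 0.1829 0.1803 0.1827]
lever 0.8557652309441452
side 120 [-0.11 -0.1  -0.09 -0.08 -0.07 -0.06 -0.05] [0.176  0.1765 0.1774 0.1779 0.1769 0.1768 0.1749]
lever 0.7751242115237198
[ 36.9  10.  -25.9  -0.9 -54.5  50.6] [-10.92039811   1.90293664   9.33230618] 0.02120573536507201 [-0.16733888  0.054772    0.15846187]
0.1880674517229333 0.8734491478082207
```

Request:
send_rows --plan '[[[0,0,0],[0,0,0]],[[0.01,0,-0.02],[0,0,0]],[[0.02,0,-0.03],[0,0,0]],[[0.03,0,-0.03],[0,0,0]],[[0.03,0,-0.03],[0,0,0]]]' --force 55

```text
time_s: 16.5
tcp_pos: [0.494, 0.136, 0.1553]
eef_rot: [-14.3, 88.9, 162.7]
contact_force: [-28.7, 6.2, 31.1]
gripper_width: 0.0205
```

```bash
python3 bar.py; python3 lv.py|head -2
```

```text
scene 51 [-0.1  -0.08 -0.07 -0.06 -0.05 -0.04 -0.03 -0.02 -0.01] [0.1754 0.1763 0.178  0.1781 0.1773 0.1764 0.1789 0.1803 0.1808]
lever 0.8382750953457505
side 112 [-0.11 -0.1  -0.09 -0.08 -0.07 -0.06 -0.05] [0.1728 0.1748 0.1759 0.1759 0.1763 0.1764 0.175 ]
lever 0.821535598632613
[ 36.7  10.4 -25.7  -1.1 -54.5  50.9] [-28.05112602   6.74489256  28.99517677] 0.02063905335874587 [-0.16658426  0.05465592  0.15535889]
0.187615189658644 0.8902785872812005
```

Run:
```python
from mv import *
s=r.get_state();print(s['time_s'],s['contact_force'],s['qd'].round(2));print(r.close_job())
```

```text
16.6 [-28.05112602   6.74489256  28.99517677] [-0.01 -0.06  0.02  0.03  0.07  0.06]
the job is handed in; nothing more can be done
None
```

I finished the job and handed it in at 16.6 s, with the gripper still holding the lever down. `close_job` gives no verdict.

1. **Slide:** I pushed it home with closed fingers on the knob until it met its stop at about 16 N. Afterwards the knob measured x = -131 mm in the press frame (-130 is home), and the jar stood upright within about 2–4 mm of the ram axis.
2. **Catch:** I gripped the peg and turned it to its stop. The tool position gave 1.33 rad, and the camera about 1.2 rad on a partly seen peg. Both are above the 1.05 rad needed.
3. **Lever:** My first approach was wrong: the tool pointed along the lever and a joint came close to its limit, so I backed out. I then gripped the sleeve from above and pulled it down.

**Last checks:**
- **Lever:** The force at the tool rose from about 9 N to about 30 N up and down, which shows the lever is on its stop. The two cameras put it at 0.84 and 0.82 rad. The tool position gave 0.89 rad, past the 0.85 stop, so that reading is a little off. An earlier side-camera reading, taken before the final push, was 0.78 rad, right on the required limit.
- **Jar and foot:** The picture taken just before the final push showed the foot on the lid and the jar upright. I could not measure the foot's force on the jar.
- **Bystanders:** I touched neither the dropper bottle nor the beaker. The beaker still stood in the last picture; the bottle was last seen standing before the lever was pulled.

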